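# Hang the utensil caddy on the rail and slide it to its label

## Robot

A 6-joint arm with a two-finger parallel gripper is mounted at the origin on the work surface. World frame = base frame: x ahead of the robot, y to its left, z up, the work surface at z = 0. Lengths are in mm, angles in rad, forces in N, time in s.
With the tool pointing down it reaches from about 250 to 775 mm from the base axis. Payload 4 kg.
Tool frame: the origin (TCP) lies midway between the tips of the shut fingers; the grasp point (between the pads) lies 19 mm behind it (grasp_offset is the distance from the TCP to the grasp point, in mm); z points along the fingers, y is the line along which they close (so a half turn about z gives the same grasp; the last joint's range is limited). The gripper opens to 94 mm and grips with 3 to 60 N. Pads are 16 mm wide; open, the fingers measure 119 mm over their backs; the gripper's body (75 mm by 177 mm) begins 78 mm behind the grasp point.
Start: joints at [1.11, 0.087, 1.371, -0, 1.684, -0.103], TCP at [192.629, 515.184, 205.506] pointing down, gripper open.
Joint ranges: [-3.1, 3.1], [-0.76, 2.03], [0.27, 2.55], [-1.08, 4.22], [0.17, 2.65], [-2.57, 2.57]. Speed limits (rad/s): [2.79, 2.79, 3.14, 3.14, 3.14, 3.14].

## Interface

Orientations are given as a unit quaternion [w, x, y, z].
In Python, from plant import * gives the robot as it stands.
- The arm moves only by the shell command python3 -m jog 'ROWS' [OPENING]. ROWS is JSON, a list of rows, each an object of numbers: "dx", "dy", "dz": the shift along the world's x, y, z in mm; "spin": the turn about the world's z in degrees. A call has exactly 10 rows; each row shifts and turns the commanded pose from where the row before left it; what a row does not reach is not made up. A row lasts 1/12 s, in which the tool goes at most 41.7 mm and 7.16 degrees, less where a joint would pass 70% of its speed; a pose out of reach is approached as far as the arm can. A call is refused whole if a number of a shift passes 41.7 or a number of a turn 7.16, either way. A call with a gripper value outside its range is refused whole. OPENING is the opening in per cent of the stroke, from 0 (shut) to 100 (fully open), set as the call begins (- or left out, the last holds). The fingers move at their own pace and stop on an object; the grip force is fixed at half the most. Time passes only in rows, so rows that do not move let the fingers close, or fill a call up. It gives the time, the measured TCP pose, the force, the opening and the grip force at its end, in the units of the state.
- get_obs(): the state, without advancing time (a new reading comes with each control period).
- grab_frame(name): name is "side" or "top" or "wrist"; returns a dict with "image" (384x512x3 uint8, red, green, blue), "vertical_fov" (degrees; the focal length in pixels is half the picture's height over the tangent of half this angle, whatever the lens; pixels are square), "cx", "cy" (the principal point, pixels), "T" (4x4, takes a point from camera to world coordinates); the wrist camera has in their place "T_tool_cam" (4x4, takes a point from camera to tool coordinates, whose origin is the TCP and whose axes are the flange's). Camera axes: x right, y down, z forward; pixel columns grow to the right and rows downward; lengths in mm; the calibration is good to about 2 mm. The wrist camera is an equidistant fisheye: a pixel r from the principal point sees the ray r / f radians off the axis. A picture is of the moment at which its call begins: read the wrist's pose just before it. There is no depth.
- job_done(): hands the job in; it is judged then, once.
The state is a dict: "t": time; "q": joint angles; "joint_vel": joint speeds; "joint_efforts": joint torques, N m; "position": TCP position; "ee_rot": TCP orientation; "ft_force": force on the tool from outside, world axes, zero at the start; "wrist_torque": the same for the moment, N m; "finger_gap": finger opening in mm; "grip_force": force on a finger pad.
Only numpy, scipy, OpenCV 4.12 (cv2) and the standard library are available. Lean on these libraries where they do the work, as an engineer would, in place of code of your own. Each camera call takes 0.05 s, during which the arm holds its last target. There are 200 camera calls.

## Task

Make room on the utensil rail: push the round caddy that hangs there along the rail to the left as seen from the robot, right up against the left upright. Then take the square-sided caddy from the worktop, hook it over the clear part of the rail at least 10 cm to the right of the label holder and let go of it; its place is too close to the round caddy for fingers, so then slide it along the rail, still hanging, until it is centred on the label. Both caddies stay hooked on the rail, and the carton, the tub and the bowl stay where they are.

Things in the scene. Friction and masses are not known exactly. Their poses are not given: they have to be found in the camera images.
- rack: fixed stainless rail rack. Origin: on the worktop, under the rail, midway between the uprights; +y along the rail (robot's left), +x away from the robot, z up. Uprights: 20 mm square, at y = -270 and +270 mm (inner faces -260, +260), 235 mm high; feet 170 mm long in x, 26 wide, 8 high. Tie bar, 10 mm thick, at z = 22 mm. Caddies hang on the robot's side and slide easily (friction about 0.25)
- rail (a point): middle of the rail's axis, x = 0, y = 0, z = 220 mm in the rack's frame. The rail is a round polished bar 12 mm in diameter (top at z = 226 mm) along the rack's y, from upright to upright
- lean_bar (a point): middle of the lean bar's axis, x = -5, y = 0, z = 125 mm in the rack's frame: a round bar 10 mm in diameter, parallel to the rail, against which the backs of hung caddies rest
- label: fixed label holder with a blank white card (70 mm wide in y, 46 mm, sloping, facing up and away from the robot), clipped behind the lean bar. Origin: on the lean bar's axis, at the middle of the label's width; axes as the rack's. It marks the place along y for the middle of the square-sided caddy
- box_caddy: loose open square-sided caddy of 3 mm plain stainless sheet, standing on the worktop, 0.2 to 0.4 kg. Origin: centre of its underside. 78 mm in x, 66 mm in y (the width, to be gripped across), rim 110 mm high. Its back is the +x side, with the hook. Hung, it leans about 3.5 degrees, back on the lean bar, origin near x = -51, z = 102 mm in the rack's frame
- box_hook (a point): middle of the underside of the square-sided caddy's hook, at x = 50, y = 0, z = 124 mm in its frame; on top of the rail when hung. The back (outer face x = 39 mm) rises to 127 mm and folds backwards over the full width: slot for the rail from x = 39 to 61 mm, 3 mm lip behind it down to z = 95 mm, then flared out to x = 72, z = 85 mm
- round_caddy: loose round caddy of perforated stainless steel, 96 mm in diameter, 110 mm high, hanging on the rail, 0.2 to 0.4 kg. Origin: centre of its underside. Hung, it leans about 3.5 degrees, origin near x = -60, z = 102 mm in the rack's frame; against the left upright its middle is at y = 212 mm there. A shut gripper pushing beside the rail bears on it about 42 mm from its middle in y
- round_hook (a point): middle of the underside of the round caddy's hook, at x = 59, y = 0, z = 124 mm in its frame. Hook as on the square-sided caddy but 84 mm wide: back plate's outer face at x = 48 mm, slot from x = 48 to 70 mm, lip to x = 73 mm
- carton: bystander: cardboard carton 95 x 62 x 90 mm (x, y, z); origin at the centre of its underside
- tub: bystander: white lidded tub, 90 mm in diameter at the lid, 108 mm high; origin at the centre of its underside
- bowl: bystander: white bowl of buns, 170 mm in diameter, 100 mm high with the buns; origin at the centre of its underside

How it is judged (in metres and radians):
On the way, in this order (a step that is already met when the one before it is completed fails the run):
1. the round caddy has been slid, still hanging, up against the left upright (within 14 mm) (x of round_hook in the frame of rack between -0.013 and 0.013 m and z of round_hook in the frame of rack between 0.219 and 0.233 m and angle between round_caddy's own z axis and vertical below 0.16 rad and y of round_hook in the frame of rack above 0.198 m), for 0.2 s.
2. the square-sided caddy hangs by its hook on the rail, let go, its middle at least 80 mm to the right of the label's middle (x of box_hook in the frame of rack between -0.013 and 0.013 m and z of box_hook in the frame of rack between 0.219 and 0.233 m and angle between box_caddy's own z axis and vertical below 0.16 rad and contact force between box_caddy and the fingers below 0.05 N and y of box_hook in the frame of label below -0.08 m), for 0.2 s.
3. the square-sided caddy is slid towards the label while it hangs (25 to 60 mm short of it) (x of box_hook in the frame of rack between -0.013 and 0.013 m and z of box_hook in the frame of rack between 0.219 and 0.233 m and angle between box_caddy's own z axis and vertical below 0.16 rad and y of box_hook in the frame of label between -0.06 and -0.025 m), for 0.04 s.
At the end, for the whole second after the job is handed in: the square-sided caddy hangs by its hook on the rail, its middle within 12 mm of the label's middle; the round caddy hangs on the rail within 14 mm of the left upright; both upright (within 9 degrees), at rest and released (all of step 1 and x of box_hook in the frame of rack between -0.013 and 0.013 m and z of box_hook in the frame of rack between 0.219 and 0.233 m and angle between box_caddy's own z axis and vertical below 0.16 rad and y of box_hook in the frame of label between -0.012 and 0.012 m and linear speed of each of box_caddy, round_caddy below 0.03 m/s and contact force between box_caddy and the fingers below 0.05 N); the robot touches nothing.
It fails at once if the carton is moved by more than 20 mm (distance of carton from where it was at the start of the episode above 0.02 m).
It fails at once if the tub is moved by more than 20 mm (distance of tub from where it was at the start of the episode above 0.02 m).
It fails at once if the bowl is moved by more than 20 mm (distance of bowl from where it was at the start of the episode above 0.02 m).
It fails at once if the round caddy is lifted off the rail or knocked down (z of round_hook in the frame of rack above 0.25 m or z of round_hook in the frame of rack below 0.205 m).
It fails at once if the square-sided caddy is tipped over (angle between box_caddy's own z axis and vertical above 0.7 rad).
It also fails if it takes over 64 s, if anything falls off the work surface, if the arm or the gripper's body presses on something with over 40 N, if the wrist force passes 120 N, or if a joint passes its speed limit or range.

## Working session

There is one attempt and no reset: what is moved stays moved. The work goes in short steps, Python scripts to look and compute and a shell command to move; the robot and the scene stay as the last step left them, time stands still between calls to the robot, and variables do not carry over. Pictures are saved under pics/ and viewed, at most 10 in all, crops included, and the job is handed in when it is done.

```bash
mkdir -p pics; python3 - <<'E'
from plant import *
import cv2,pickle
o=get_obs();print({k:o[k] for k in('t','position','ee_rot','ft_force','finger_gap')})
d={}
for n in('side','top','wrist'):
    f=grab_frame(n);d[n]=f;cv2.imwrite(f'pics/a_{n}.png',f['image'][:,:,::-1]);print(n,{k:v for k,v in f.items() if k!='image'})
d['obs']=o
pickle.dump(d,open('a.pkl','wb'))
E
```

```text
{'t': 0.0, 'position': array([192.38244484, 514.66189143, 204.30449891]), 'ee_rot': array([-3.04272940e-04,  1.77957804e-01,  9.84037481e-01, -1.07817224e-03]), 'ft_force': array([ 0.08924309,  1.37661762, -0.08267266]), 'finger_gap': 94.1056448980058}
side {'vertical_fov': 57.42567319394079, 'cx': 258.7462619217625, 'cy': 190.6510472379624, 'T': array([[-9.99774809e-01,  6.33607257e-03,  2.02530326e-02,
         4.55088093e+02],
       [-8.37213145e-03,  7.59205112e-01, -6.50797592e-01,
         5.30103803e+02],
       [-1.94997066e-02, -6.50820599e-01, -7.58981100e-01,
         8.18020183e+02],
       [ 0.00000000e+00,  0.00000000e+00,  0.00000000e+00,
         1.00000000e+00]])}
top {'vertical_fov': 49.361470850916206, 'cx': 257.88003538074173, 'cy': 186.64964055270661, 'T': array([[-1.89641315e-02, -9.92320669e-01,  1.22229501e-01,
         3.44591859e+02],
       [-9.99719480e-01,  1.70850675e-02, -1.64031274e-02,
        -3.18097386e+01],
       [ 1.41888631e-02, -1.22506284e-01, -9.92366307e-01,
         1.27813123e+03],
       [ 0.00000000e+00,  0.00000000e+00,  0.00000000e+00,
         1.00000000e+00]])}
wrist {'vertical_fov': 65.70646984690485, 'cx': 255.2237226912418, 'cy': 194.0010843269239, 'T_tool_cam': array([[-1.21042292e-03, -9.73740895e-01, -2.27655891e-01,
         6.62765098e+01],
       [ 9.99998919e-01, -9.88551906e-04, -1.08860875e-03,
        -3.90853910e-01],
       [ 8.34973190e-04, -2.27656963e-01,  9.73741038e-01,
        -1.80270489e+02],
       [ 0.00000000e+00,  0.00000000e+00,  0.00000000e+00,
         1.00000000e+00]])}
```

View pics/a_top.png

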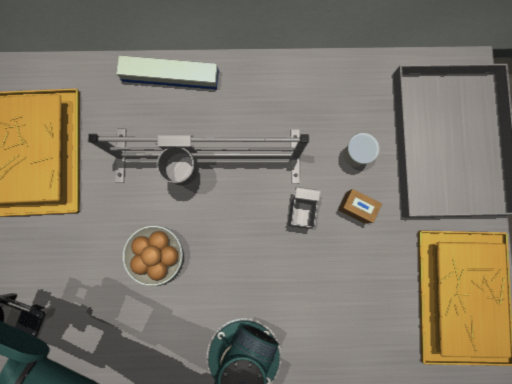

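View pics/a_side.png

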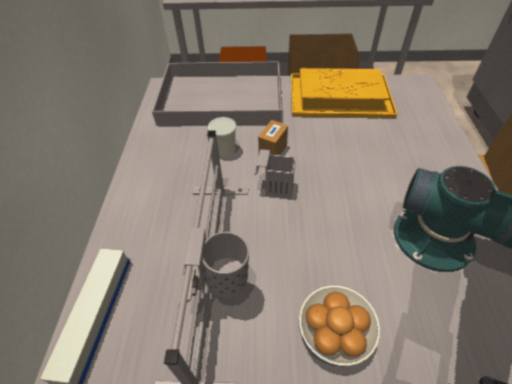

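```bash
python3 - <<'E'
import cv2,pickle,numpy as np
d=pickle.load(open('a.pkl','rb'));im=d['top']['image'][:,:,::-1]
def tile(x,y):
    t=cv2.resize(im[y:y+75,x:x+100],None,fx=4,fy=4,interpolation=cv2.INTER_CUBIC)
    for k in range(0,100,10):
        cv2.line(t,(4*k,0),(4*k,8 if (x+k)%50 else 20),(0,0,255),1)
    for k in range(0,75,10): cv2.line(t,(0,4*k),(8 if (y+k)%50 else 20,4*k),(0,0,255),1)
    return t
cv2.imwrite('pics/b.png',np.vstack([np.hstack([tile(80,120),tile(150,120)]),np.hstack([tile(250,120),tile(270,170)])]))
E
```

```text
(no output)
```

View pics/b.png

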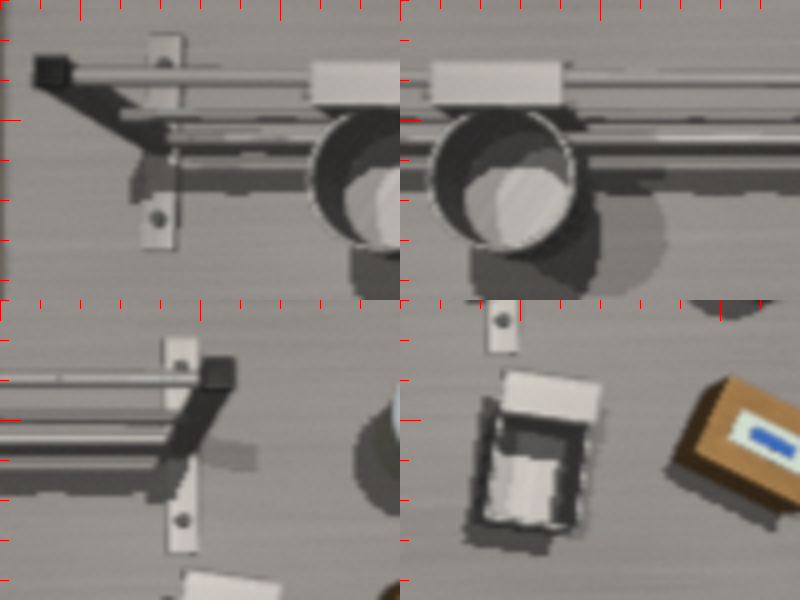

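```bash
python3 - <<'E'
import cv2,pickle,numpy as np
d=pickle.load(open('a.pkl','rb'));im=d['side']['image'][:,:,::-1]
def tile(x,y,w=100,h=150,s=4):
    t=cv2.resize(im[y:y+h,x:x+w],None,fx=s,fy=s,interpolation=cv2.INTER_CUBIC)
    for k in range(0,w,10):
        cv2.line(t,(s*k,0),(s*k,8 if (x+k)%50 else 20),(0,0,255),1)
    for k in range(0,h,10): cv2.line(t,(0,s*k),(8 if (y+k)%50 else 20,s*k),(0,0,255),1)
    return t
cv2.imwrite('pics/c.png',np.hstack([tile(160,230),tile(200,110)]))
E
```

```text
(no output)
```

View pics/c.png

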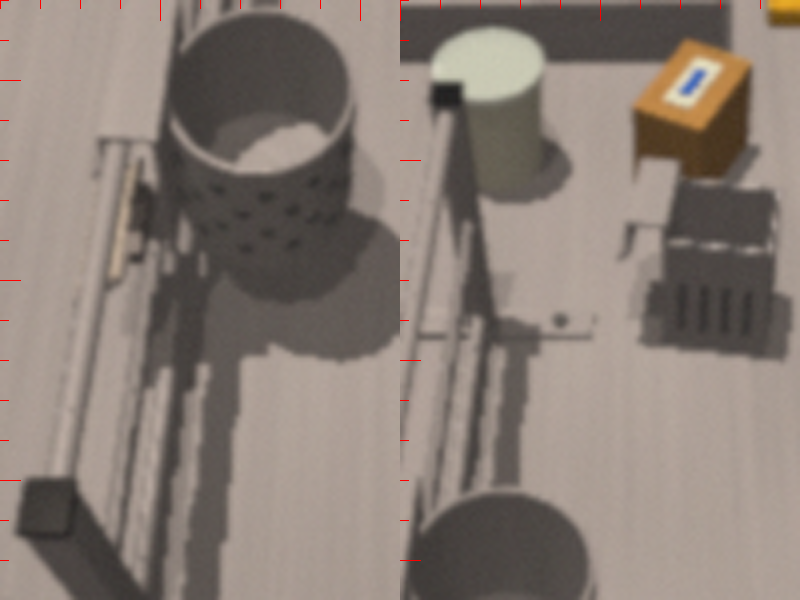

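```bash
cat > h.py <<'E'
import numpy as np,pickle,cv2
from plant import *
def K(f): return f['image'].shape[0]/2/np.tan(np.radians(f['vertical_fov'])/2)
def onz(f,uv,z):
    uv=np.atleast_2d(np.array(uv,float));k=K(f);r=np.c_[(uv[:,0]-f['cx'])/k,(uv[:,1]-f['cy'])/k,np.ones(len(uv))]@f['T'][:3,:3].T
    o=f['T'][:3,3];return o+r*((z-o[2])/r[:,2])[:,None]
def proj(f,P):
    P=np.atleast_2d(np.array(P,float));c=(P-f['T'][:3,3])@f['T'][:3,:3];k=K(f)
    return c[:,:2]/c[:,2:]*k+[f['cx'],f['cy']]
def wristT(o,f):
    from scipy.spatial.transform import Rotation as R
    w,x,y,z=o['ee_rot'];T=np.eye(4);T[:3,:3]=R.from_quat([x,y,z,w]).as_matrix();T[:3,3]=o['position'];return T@f['T_tool_cam']
def wz(f,T,uv,z):  # fisheye pixel -> world point on plane z
    uv=np.atleast_2d(np.array(uv,float));d=(uv-[f['cx'],f['cy']])/K(f);r=np.linalg.norm(d,axis=1)+1e-9
    v=np.c_[d*(np.sin(r)/r)[:,None],np.cos(r)]@T[:3,:3].T;o=T[:3,3];return o+v*((z-o[2])/v[:,2])[:,None]
def wproj(f,T,P):
    c=(np.atleast_2d(np.array(P,float))-T[:3,3])@T[:3,:3];h=np.linalg.norm(c[:,:2],axis=1)+1e-9
    return c[:,:2]/h[:,None]*np.arctan2(h,c[:,2])[:,None]*K(f)+[f['cx'],f['cy']]
E
python3 - <<'E'
from h import *
np.set_printoptions(precision=1,suppress=True)
d=pickle.load(open('a.pkl','rb'));t=d['top'];s=d['side']
print('uprights',onz(t,[[92.8,137.8],[304.5,138.2]],235))
print('feet',onz(t,[[120.5,155.5],[295.4,156.2]],8))
print('side upright',onz(s,[[160+50/4,230+508/4],[211.5,134]],235))
q=lambda u,v:[270+(u-400)/4,170+(v-300)/4]
h=onz(t,[q(507,370),q(602,382),q(595,424),q(498,410)],127);print('hook',h,h.mean(0))
print('rim front',onz(t,[q(480,522),q(577,530)],110))
c=onz(t,[q(480,522),q(577,530)],110)
print('round hook',onz(t,[[80+310/4,120+62/4],[150+562/4-100,120+62/4],[150+562/4-100,120+106/4]],226))
print('round hook c',onz(t,[[157.6,135.5],[190.6,135.5],[190.6,146.3]],229))
q2=lambda u,v:[200+(u-400)/4,110+v/4]
print('side box hook',onz(s,[q2(645,158),q2(682,158),q2(668,225),q2(628,222)],127))
print('side rim',onz(s,[q2(775,188),q2(775,255)],110))
print('side label end',onz(s,[188.7,299.5],[125]))
print('carton',onz(t,[[360,205]],90),'tub',onz(t,[[364,149]],108),'bowl',onz(t,[[153,255]],60))
w=d['wrist'];cv2.imwrite('pics/x.png',w['image'])
E
```

```text
uprights [[ 605.2  367.6  235. ]
 [ 595.8 -170.6  235. ]]
feet [[ 604.9  368.1    8. ]
 [ 594.  -170.7    8. ]]
side upright [[ 602.8  371.9  235. ]
 [ 593.  -161.4  235. ]]
hook [[ 482.1 -158.8  127. ]
 [ 472.6 -224.7  127. ]
 [ 443.4 -218.7  127. ]
 [ 454.3 -151.7  127. ]] [ 463.1 -188.5  127. ]
rim front [[ 377.8 -138.6  110. ]
 [ 371.  -206.2  110. ]]
round hook [[610.9 206.  226. ]
 [609.6 121.5 226. ]
 [580.8 121.5 226. ]]
round hook c [[610.2 205.1 229. ]
 [608.9 120.8 229. ]
 [580.6 120.8 229. ]]
side box hook [[ 467.6 -218.9  127. ]
 [ 440.9 -218.6  127. ]
 [ 451.5 -151.   127. ]
 [ 479.1 -154.2  127. ]]
side rim [[ 373.8 -204.4  110. ]
 [ 377.6 -137.8  110. ]]
side label end [[615.8 230.8 125. ]]
carton [[ 433.  -342.5   90. ]] tub [[ 592.1 -357.2  108. ]] bowl [[302.2 252.8  60. ]]
```

```bash
python3 -m jog '[{"dx":10,"dy":-20,"dz":12,"spin":1.9},{"dx":18,"dy":-21,"dz":12,"spin":1.9},{"dx":20,"dy":-21,"dz":12,"spin":1.9},{"dx":20,"dy":-21,"dz":12,"spin":1.9},{"dx":20,"dy":-21,"dz":12,"spin":1.9},{"dx":20,"dy":-21,"dz":10,"spin":1.9},{"dx":20,"dy":-21,"dz":10,"spin":2},{"dx":20,"dy":-21,"spin":2},{"dx":20,"dy":-21,"spin":2},{"dx":20,"dy":-21,"spin":2}]' 0
python3 -m jog '[{"dx":20,"dy":-21},{"dx":20,"dy":-21},{"dx":20,"dy":-21},{"dx":20,"dy":-21},{"dx":20,"dy":-21},{"dx":20,"dy":-21},{"dx":20,"dy":-21},{"dx":20,"dy":-21},{"dx":20,"dy":-21},{"dx":20,"dy":-21}]'
python3 - <<'E'
from h import *
o=get_obs();f=grab_frame('wrist');f['o']=o;pickle.dump(f,open('w1.pkl','wb'));cv2.imwrite('pics/w1.png',f['image'][:,:,::-1])
print(o['position'],o['ee_rot'],o['t'])
E
```

```text
[192.44599912 514.78349395 204.57893665] [-2.28886257e-04  1.77946984e-01  9.84039705e-01 -8.23263423e-04] 0.15schema error: expected keys dx, dy, dz, spin
schema error: expected keys dx, dy, dz, spin
```

View pics/w1.png

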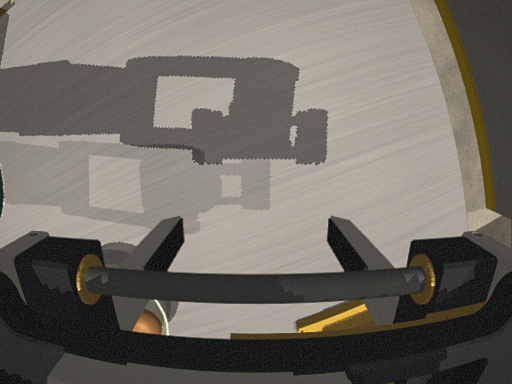

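```bash
python3 -m jog '[{"dx":10,"dy":-20,"dz":12,"spin":1.9},{"dx":18,"dy":-21,"dz":12,"spin":1.9},{"dx":20,"dy":-21,"dz":12,"spin":1.9},{"dx":20,"dy":-21,"dz":12,"spin":1.9},{"dx":20,"dy":-21,"dz":12,"spin":1.9},{"dx":20,"dy":-21,"dz":10,"spin":1.9},{"dx":20,"dy":-21,"dz":10,"spin":2},{"dx":20,"dy":-21,"dz":0,"spin":2},{"dx":20,"dy":-21,"dz":0,"spin":2},{"dx":20,"dy":-21,"dz":0,"spin":2}]' 0
python3 -m jog '[{"dx":20,"dy":-21,"dz":0,"spin":0},{"dx":20,"dy":-21,"dz":0,"spin":0},{"dx":20,"dy":-21,"dz":0,"spin":0},{"dx":20,"dy":-21,"dz":0,"spin":0},{"dx":20,"dy":-21,"dz":0,"spin":0},{"dx":20,"dy":-21,"dz":0,"spin":0},{"dx":20,"dy":-21,"dz":0,"spin":0},{"dx":20,"dy":-21,"dz":0,"spin":0},{"dx":20,"dy":-21,"dz":0,"spin":0},{"dx":20,"dy":-21,"dz":0,"spin":0}]'
```

```text
t: 1.03
position: [381.4, 305.1, 285.7]
ee_rot: [0.0, 0.009, 1.0, 0.0]
ft_force: [-0.5, 0.4, -0.2]
finger_gap: 30.6
grip_force: 0.0
t: 1.87
position: [581.4, 95.0, 285.2]
ee_rot: [-0.0, 0.01, 1.0, 0.0]
ft_force: [0.7, 0.3, 1.1]
finger_gap: 0.3
grip_force: 0.0
```

```bash
python3 -m jog '[{"dx":-2,"dy":0,"dz":-12,"spin":0},{"dx":0,"dy":0,"dz":-12,"spin":0},{"dx":0,"dy":0,"dz":-12,"spin":0},{"dx":0,"dy":0,"dz":-12,"spin":0},{"dx":0,"dy":0,"dz":-12,"spin":0},{"dx":0,"dy":0,"dz":-12,"spin":0},{"dx":0,"dy":0,"dz":-12,"spin":0},{"dx":0,"dy":0,"dz":-11,"spin":0},{"dx":0,"dy":0,"dz":0,"spin":0},{"dx":0,"dy":4,"dz":0,"spin":0}]'
python3 -m jog '[{"dx":0.2,"dy":8,"dz":0,"spin":0},{"dx":0.2,"dy":10,"dz":0,"spin":0},{"dx":0.2,"dy":13,"dz":0,"spin":0},{"dx":0.2,"dy":13,"dz":0,"spin":0},{"dx":0.2,"dy":13,"dz":0,"spin":0},{"dx":0.2,"dy":13,"dz":0,"spin":0},{"dx":0.2,"dy":13,"dz":0,"spin":0},{"dx":0.2,"dy":13,"dz":0,"spin":0},{"dx":0.2,"dy":13,"dz":0,"spin":0},{"dx":0.2,"dy":13,"dz":0,"spin":0}]'
python3 - <<'E'
from h import *
f=grab_frame('top');g=grab_frame('side');pickle.dump((f,g),open('p.pkl','wb'))
r=lambda a,x,y,w,h,s:cv2.resize(a[y:y+h,x:x+w,::-1],None,fx=s,fy=s,interpolation=cv2.INTER_CUBIC)
cv2.imwrite('pics/p.png',np.hstack([r(f['image'],80,110,100,150,4),r(g['image'],150,220,100,150,4)]))
E
```

```text
t: 2.7
position: [578.2, 99.9, 189.6]
ee_rot: [-0.001, 0.01, 1.0, -0.0]
ft_force: [0.2, 0.0, 0.4]
finger_gap: 0.4
grip_force: 0.0
t: 3.53
position: [581.5, 223.0, 191.4]
ee_rot: [0.001, 0.01, 1.0, -0.0]
ft_force: [2.8, -5.2, 3.6]
finger_gap: 0.5
grip_force: 2.6
```

View pics/p.png

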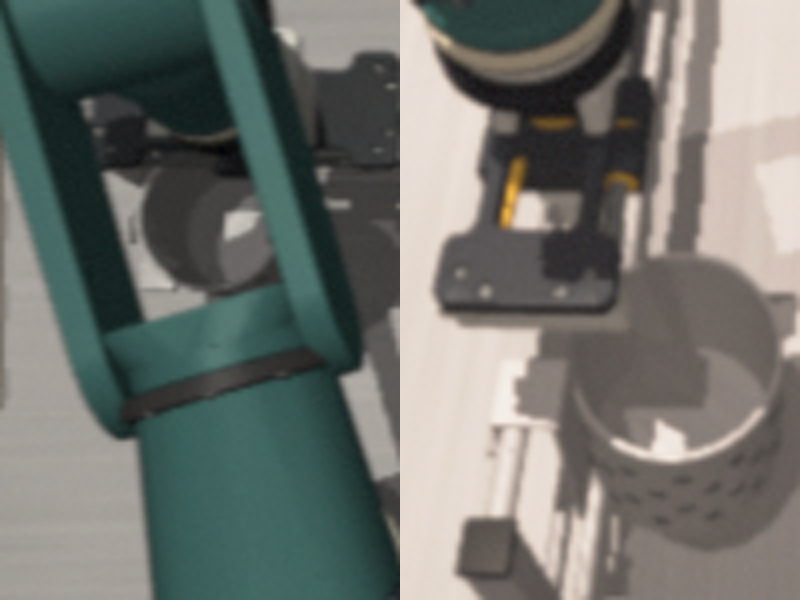

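```bash
python3 -m jog '[{"dx":0,"dy":4,"dz":0,"spin":0},{"dx":0,"dy":4,"dz":0,"spin":0},{"dx":0,"dy":4,"dz":0,"spin":0},{"dx":0,"dy":4,"dz":0,"spin":0},{"dx":0,"dy":4,"dz":0,"spin":0},{"dx":0,"dy":3,"dz":0,"spin":0},{"dx":0,"dy":2,"dz":0,"spin":0},{"dx":0,"dy":2,"dz":0,"spin":0},{"dx":0,"dy":1,"dz":0,"spin":0},{"dx":0,"dy":0,"dz":0,"spin":0}]'
```

```text
t: 4.47
position: [580.5, 250.6, 190.3]
ee_rot: [-0.0, 0.009, 1.0, 0.0]
ft_force: [-0.9, -1.1, -0.3]
finger_gap: 0.2
grip_force: 0.5
```

```bash
python3 -m jog '[{"dx":0,"dy":2,"dz":0,"spin":0},{"dx":0,"dy":1,"dz":0,"spin":0},{"dx":0,"dy":1,"dz":0,"spin":0},{"dx":0,"dy":1,"dz":0,"spin":0},{"dx":0,"dy":0,"dz":0,"spin":0},{"dx":0,"dy":0,"dz":0,"spin":0},{"dx":0,"dy":0,"dz":0,"spin":0},{"dx":0,"dy":0,"dz":0,"spin":0},{"dx":0,"dy":0,"dz":0,"spin":0},{"dx":0,"dy":0,"dz":0,"spin":0}]'
python3 - <<'E'
from h import *
g=grab_frame('side');pickle.dump(g,open('p2.pkl','wb'))
r=lambda a,x,y,w,h,s:cv2.resize(a[y:y+h,x:x+w,::-1],None,fx=s,fy=s,interpolation=cv2.INTER_CUBIC)
cv2.imwrite('pics/p2.png',r(g['image'],150,220,100,150,4))
E
```

```text
t: 5.3
position: [580.8, 255.4, 190.7]
ee_rot: [0.0, 0.01, 1.0, 0.0]
ft_force: [-0.3, -1.5, -0.1]
finger_gap: 0.4
grip_force: 0.2
```

View pics/p2.png

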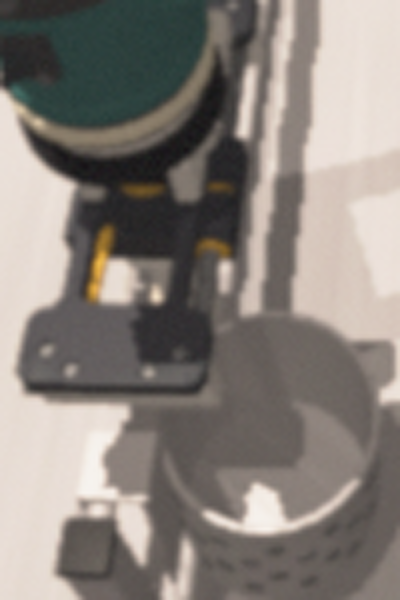

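```bash
python3 - <<'E'
from h import *
g=pickle.load(open('p2.pkl','rb'))
print(onz(g,[150+115/4,220+498/4],228),onz(g,[150+90/4,220+519/4],235),onz(g,[150+85/4,220+576/4],235))
E
```

```text
[[597.58051577 351.06149422 228.        ]] [[604.58414337 361.16966271 235.        ]] [[602.98909618 382.05359386 235.        ]]
```

```bash
python3 -m jog '[{"dx":0,"dy":2,"dz":0,"spin":0},{"dx":0,"dy":1,"dz":0,"spin":0},{"dx":0,"dy":1,"dz":0,"spin":0},{"dx":0,"dy":1,"dz":0,"spin":0},{"dx":0,"dy":1,"dz":0,"spin":0},{"dx":0,"dy":0,"dz":0,"spin":0},{"dx":0,"dy":0,"dz":0,"spin":0},{"dx":0,"dy":0,"dz":0,"spin":0},{"dx":0,"dy":0,"dz":0,"spin":0},{"dx":0,"dy":0,"dz":0,"spin":0}]'
```

```text
t: 6.18
position: [580.8, 261.2, 190.6]
ee_rot: [0.0, 0.01, 1.0, 0.0]
ft_force: [1.2, -2.3, 0.3]
finger_gap: 0.4
grip_force: 1.1
```

```bash
python3 -m jog '[{"dx":0,"dy":1,"dz":0,"spin":0},{"dx":0,"dy":1,"dz":0,"spin":0},{"dx":0,"dy":1,"dz":0,"spin":0},{"dx":0,"dy":0,"dz":0,"spin":0},{"dx":0,"dy":0,"dz":0,"spin":0},{"dx":0,"dy":0,"dz":0,"spin":0},{"dx":0,"dy":0,"dz":0,"spin":0},{"dx":0,"dy":0,"dz":0,"spin":0},{"dx":0,"dy":0,"dz":0,"spin":0},{"dx":0,"dy":0,"dz":0,"spin":0}]'
python3 - <<'E'
from h import *
g=grab_frame('side');a=g['image'].astype(float)
p=pickle.load(open('p2.pkl','rb'))['image'].astype(float)
# profile along rail column strip
for r in range(336,358): print(r,a[r,174:186].mean(1 if 0 else (0,1)).round(),p[r,174:186].mean((0,1)).round())
E
```

```text
t: 7.02
position: [580.7, 264.2, 190.6]
ee_rot: [0.0, 0.01, 1.0, 0.0]
ft_force: [1.7, -2.9, 1.1]
finger_gap: 0.7
grip_force: 1.5
336 166.0 148.0
337 154.0 153.0
338 147.0 155.0
339 145.0 155.0
340 141.0 154.0
341 139.0 159.0
342 143.0 177.0
343 146.0 195.0
344 146.0 209.0
345 146.0 188.0
346 151.0 196.0
347 160.0 206.0
348 162.0 204.0
349 152.0 185.0
350 145.0 166.0
351 143.0 161.0
352 145.0 158.0
353 141.0 151.0
354 137.0 143.0
355 133.0 136.0
356 127.0 128.0
357 121.0 121.0
```

```bash
python3 -m jog '[{"dx":0,"dy":1,"dz":0,"spin":0},{"dx":0,"dy":1,"dz":0,"spin":0},{"dx":0,"dy":1,"dz":0,"spin":0},{"dx":0,"dy":0,"dz":0,"spin":0},{"dx":0,"dy":0,"dz":0,"spin":0},{"dx":0,"dy":0,"dz":0,"spin":0},{"dx":0,"dy":0,"dz":0,"spin":0},{"dx":0,"dy":0,"dz":0,"spin":0},{"dx":0,"dy":0,"dz":0,"spin":0},{"dx":0,"dy":0,"dz":0,"spin":0}]'
```

```text
t: 7.9
position: [580.6, 265.1, 190.6]
ee_rot: [-0.0, 0.01, 1.0, -0.002]
ft_force: [1.3, -8.4, 1.9]
finger_gap: 0.6
grip_force: 4.0
```

```bash
python3 -m jog '[{"dx":0,"dy":-5,"dz":0,"spin":0},{"dx":0,"dy":-10,"dz":0,"spin":0},{"dx":0,"dy":-10,"dz":10,"spin":0},{"dx":0,"dy":0,"dz":20,"spin":0},{"dx":0,"dy":0,"dz":25,"spin":0},{"dx":0,"dy":0,"dz":25,"spin":0},{"dx":-8,"dy":-20,"dz":25,"spin":0},{"dx":-10,"dy":-30,"dz":5,"spin":0},{"dx":-15,"dy":-35,"dz":0,"spin":0},{"dx":-15,"dy":-35,"dz":0,"spin":0}]' 100
python3 -m jog '[{"dx":-15,"dy":-35,"dz":0,"spin":-0.7},{"dx":-15,"dy":-35,"dz":0,"spin":-0.7},{"dx":-15,"dy":-35,"dz":0,"spin":-0.8},{"dx":-15,"dy":-35,"dz":0,"spin":-0.8},{"dx":-15,"dy":-35,"dz":0,"spin":-0.8},{"dx":-15,"dy":-35,"dz":0,"spin":-0.8},{"dx":-15,"dy":-35,"dz":0,"spin":-0.8},{"dx":-10,"dy":-25,"dz":0,"spin":-1},{"dx":-5,"dy":-20,"dz":0,"spin":-1},{"dx":0,"dy":-16,"dz":0,"spin":0}]'
python3 - <<'E'
from h import *
o=get_obs();print(o['position'],o['ee_rot'])
w=grab_frame('wrist');f=grab_frame('top');g=grab_frame('side');pickle.dump((o,w,f,g),open('q.pkl','wb'))
r=lambda a,x,y,w,h,s:cv2.resize(a[y:y+h,x:x+w,::-1],None,fx=s,fy=s,interpolation=cv2.INTER_CUBIC)
cv2.imwrite('pics/q.png',np.hstack([np.vstack([r(f['image'],80,110,100,75,4),cv2.resize(w['image'][:,:,::-1],(400,300))]),r(g['image'],150,220,100,150,4)]))
E
```

```text
t: 8.73
position: [532.0, 121.5, 302.1]
ee_rot: [0.001, 0.009, 1.0, 0.001]
ft_force: [-0.0, -0.0, 0.8]
finger_gap: 63.4
grip_force: 0.0
t: 9.57
position: [411.2, -185.2, 301.6]
ee_rot: [0.001, 0.075, 0.997, 0.0]
ft_force: [0.3, -0.1, -0.6]
finger_gap: 93.8
grip_force: 0.0
[ 411.18363177 -185.17768365  301.64999328] [8.16278368e-04 7.53455030e-02 9.97157145e-01 1.31599966e-04]
```

View pics/q.png

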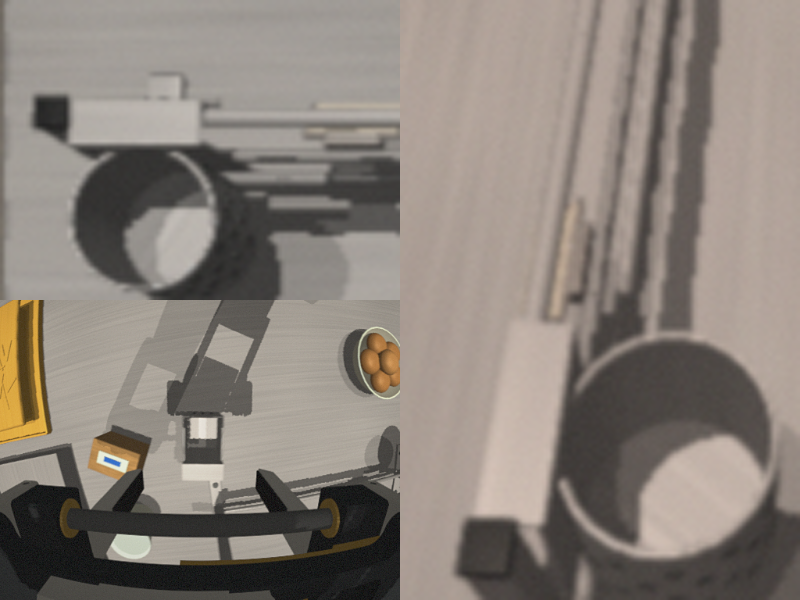

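```bash
python3 - <<'E'
from h import *
o,w,f,g=pickle.load(open('q.pkl','rb'))
r=lambda a,x,y,w,h,s:cv2.resize(a[y:y+h,x:x+w,::-1],None,fx=s,fy=s,interpolation=cv2.INTER_CUBIC)
a=r(f['image'],140,125,80,40,10)
a[:, :]=a
b=r(w['image'],200,120,100,130,5) if 0 else np.hstack([r(w['image'],200,120,100,50,4),r(w['image'],220,160,100,50,4)])
b=r(w['image'],210,130,100,50,8)
c=r(w['image'],210,130,100,100,2)
cv2.imwrite('pics/q2.png',np.vstack([r(f['image'],145,130,80,25,10)[:250],np.hstack([r(w['image'],220,130,80,70,5),r(g['image'],175,255,40,35,10)])]))
E
```

```text
(no output)
```

View pics/q2.png

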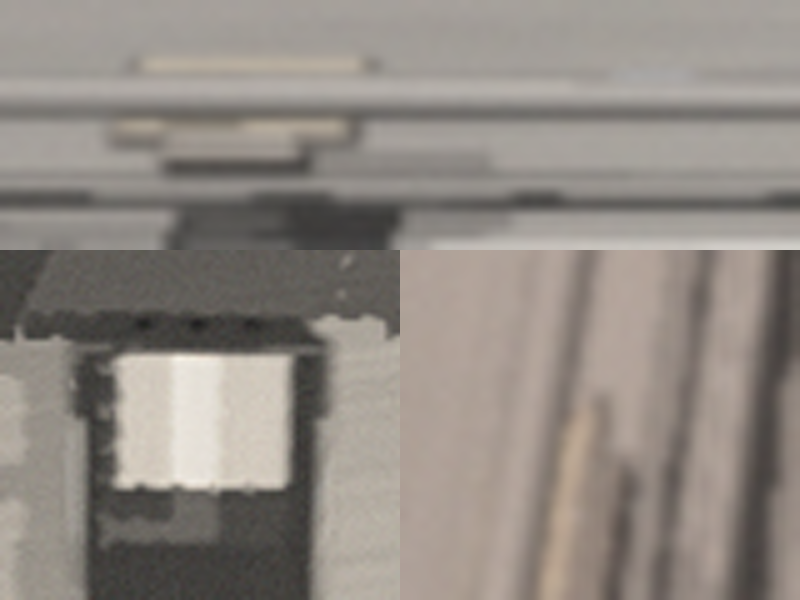

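```bash
python3 - <<'E'
from h import *
np.set_printoptions(precision=1,suppress=True)
o,w,f,g=pickle.load(open('q.pkl','rb'))
print('label near',onz(f,[[155.8,143.3],[181,143.3],[168.4,143.3]],128))
print('label far',onz(f,[[158.3,136.5],[182.2,136.5],[170.2,136.5]],105))
for z in(105,128): print('side',onz(g,[[193,270.5],[188.7,299.5]],z))
T=wristT(o,w)
print('front rim',wz(w,T,[[220+76/5,130+92/5],[220+326/5,130+92/5]],110))
print('hook',wz(w,T,[[234.2,(465-300)*1.28],[286.7,(465-300)*1.28],[234.2,(478-300)*1.28],[286.7,(478-300)*1.28]],127))
P=np.array([[413,-178.2]]);
def model(x,y,th):
    c,s=np.cos(th),np.sin(th);q=[(-39,33,110),(-39,-33,110),(39,33,110),(39,-33,110),(64,33,127),(64,-33,127),(36,33,127),(36,-33,127)]
    return [[x+c*a-s*b,y+s*a+c*b,z] for a,b,z in q]
M=model(413,-178.2,np.radians(-8.5))
print('wproj',wproj(w,T,M));
d=pickle.load(open('a.pkl','rb'));print('top',proj(d['top'],M))
E
python3 - <<'E'
import cv2,pickle
o,w,f,g=pickle.load(open('q.pkl','rb'))
a=w['image'][:,:,::-1]
cv2.imwrite('pics/q3.png',cv2.resize(a[140:240,210:310],None,fx=6,fy=6,interpolation=cv2.INTER_CUBIC))
E
```

```text
label near [[613.5 232.7 128. ]
 [612.3 162.3 128. ]
 [612.9 197.5 128. ]]
label far [[638.6 231.  105. ]
 [637.5 162.8 105. ]
 [638.1 197.1 105. ]]
side [[620.2 154.3 105. ]
 [620.5 222.2 105. ]]
side [[614.9 166.4 128. ]
 [615.1 232.1 128. ]]
front rim [[ 370.  -204.8  110. ]
 [ 379.4 -142.8  110. ]]
hook [[ 445.6 -217.5  127. ]
 [ 455.5 -152.7  127. ]
 [ 467.3 -221.3  127. ]
 [ 477.5 -155.4  127. ]]
wproj [[287.6 148. ]
 [234.9 148.1]
 [286.5 208. ]
 [235.9 208.2]
 [287.4 230.5]
 [235.5 230.7]
 [288.  209.4]
 [235.  209.6]]
top [[290.4 224.9]
 [313.9 228. ]
 [293.7 197.3]
 [317.  200.4]
 [295.4 187.9]
 [319.  190.9]
 [294.2 197.8]
 [317.8 200.9]]
```

View pics/q3.png

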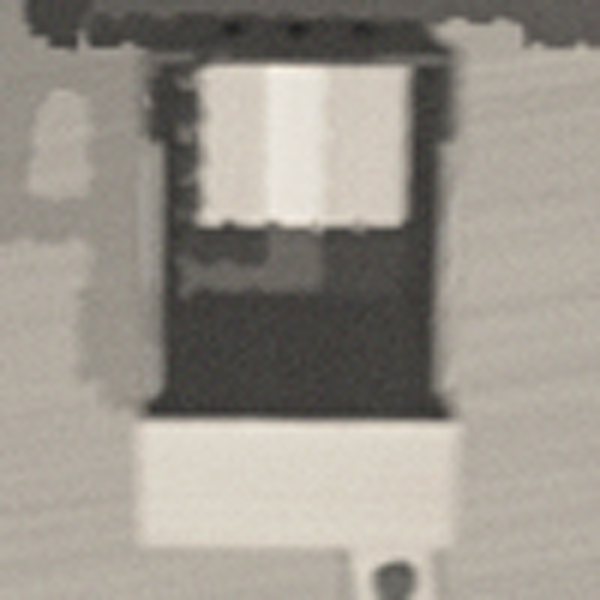

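```bash
python3 -m jog '[{"dx":2.4,"dy":5,"dz":-15,"spin":0},{"dx":0,"dy":0,"dz":-25,"spin":0},{"dx":0,"dy":0,"dz":-30,"spin":0},{"dx":0,"dy":0,"dz":-30,"spin":0},{"dx":0,"dy":0,"dz":-30,"spin":0},{"dx":0,"dy":0,"dz":-30,"spin":0},{"dx":0,"dy":0,"dz":-30,"spin":0},{"dx":0,"dy":0,"dz":-25,"spin":0},{"dx":0,"dy":0,"dz":-13,"spin":0},{"dx":0,"dy":0,"dz":-7,"spin":0}]'
python3 -m jog '[{"dx":0,"dy":0,"dz":0,"spin":0},{"dx":0,"dy":0,"dz":0,"spin":0},{"dx":0,"dy":0,"dz":0,"spin":0},{"dx":0,"dy":0,"dz":0,"spin":0},{"dx":0,"dy":0,"dz":0,"spin":0},{"dx":0,"dy":0,"dz":0,"spin":0},{"dx":0,"dy":0,"dz":0,"spin":0},{"dx":0,"dy":0,"dz":0,"spin":0},{"dx":0,"dy":0,"dz":0,"spin":0},{"dx":0,"dy":0,"dz":0,"spin":0}]' 30
```

```text
t: 10.55
position: [413.8, -176.5, 63.2]
ee_rot: [-0.002, 0.073, 0.997, 0.002]
ft_force: [0.2, 0.6, -0.1]
finger_gap: 93.8
grip_force: 0.0
t: 11.38
position: [416.0, -179.1, 67.0]
ee_rot: [0.001, 0.074, 0.997, -0.0]
ft_force: [-0.5, 2.4, 4.8]
finger_gap: 65.8
grip_force: 29.9
```

```bash
python3 -m jog '[{"dx":0,"dy":0,"dz":8,"spin":0},{"dx":0,"dy":0,"dz":18,"spin":0},{"dx":0,"dy":0,"dz":22,"spin":0},{"dx":0,"dy":0,"dz":22,"spin":0},{"dx":0,"dy":0,"dz":22,"spin":0},{"dx":0,"dy":8,"dz":22,"spin":0},{"dx":0,"dy":15,"dz":22,"spin":0},{"dx":0,"dy":20,"dz":20,"spin":0},{"dx":0,"dy":20,"dz":16,"spin":0},{"dx":0,"dy":20,"dz":8,"spin":0.5}]'
python3 -m jog '[{"dx":4,"dy":20,"dz":0,"spin":0.8},{"dx":8,"dy":20,"dz":0,"spin":0.8},{"dx":10,"dy":20,"dz":0,"spin":0.8},{"dx":12,"dy":20,"dz":0,"spin":0.8},{"dx":12,"dy":20,"dz":0,"spin":0.8},{"dx":12,"dy":20,"dz":0,"spin":0.8},{"dx":12,"dy":20,"dz":0,"spin":0.8},{"dx":12,"dy":16,"dz":0,"spin":0.8},{"dx":10,"dy":10,"dz":0,"spin":0.7},{"dx":6,"dy":6,"dz":0,"spin":0}]'
python3 - <<'E'
from h import *
o=get_obs();print(o['position'],o['ee_rot'],o['finger_gap'])
w=grab_frame('wrist');f=grab_frame('top');g=grab_frame('side');pickle.dump((o,w,f,g),open('r.pkl','wb'))
r=lambda a,x,y,w,h,s:cv2.resize(a[y:y+h,x:x+w,::-1],None,fx=s,fy=s,interpolation=cv2.INTER_CUBIC)
T=wristT(o,w)
x,y=o['position'][:2];z=o['position'][2]-66.6
p=wproj(w,T,[[x-39,y+33,z+110],[x-39,y-33,z+110],[x+36,y+33,z+127],[x+36,y-33,z+127],[x+64,y,z+127]]);print(p.round(1))
print(proj(g,[[x+36,y,z+127],[x+64,y,z+127],[599,75,226]]).round(1))
cv2.imwrite('pics/r.png',np.hstack([cv2.resize(w['image'][:,:,::-1],(400,300)),r(g['image'],160,130,133,100,3)[:,:400]]))
E
```

```text
t: 12.22
position: [415.1, -95.5, 247.3]
ee_rot: [0.001, 0.07, 0.998, -0.0]
ft_force: [1.0, -0.2, -2.7]
finger_gap: 65.9
grip_force: 29.9
t: 13.05
position: [513.1, 77.3, 244.1]
ee_rot: [-0.001, 0.007, 1.0, -0.0]
ft_force: [0.3, 0.9, -2.9]
finger_gap: 66.1
grip_force: 29.9
[513.12743537  77.26578556 244.05304778] [-1.46909755e-03  7.12024944e-03  9.99973571e-01 -4.54477533e-05] 66.14759849698409
[[323.8 183.3]
 [185.8 185.4]
 [320.8 332.9]
 [193.2 334.6]
 [257.6 371.8]]
[[217.8 186.1]
 [203.5 186.2]
 [198.6 209.7]]
```

View pics/r.png

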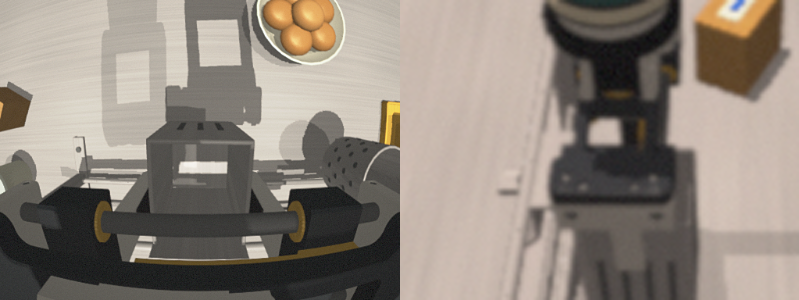

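```bash
python3 - <<'E'
from h import *
np.set_printoptions(precision=1,suppress=True)
o,w,f,g=pickle.load(open('r.pkl','rb'))
x,y=o['position'][:2];z=o['position'][2]-66.6
P=proj(g,[[x-2+a,y+33,z+c] for a,c in((36,127),(64,127),(64,95),(72,85))]);print(P, (P-[160,130])*3+[400,0])
a=w['image'].astype(float).mean(2);print(a[168:196,200:245].mean(1).round())
b=g['image'].astype(float).mean(2)
for r in range(196,216): print(r,b[r,192:226].astype(int))
E
```

```text
[[217.4 199.1]
 [202.7 199.2]
 [205.  209.5]
 [201.6 212.6]] [[572.1 207.4]
 [528.  207.6]
 [534.9 238.5]
 [524.9 247.7]]
[80. 80. 80. 80. 81. 81. 81. 80. 81. 80. 83. 88. 94. 97. 89. 87. 87. 91.
 92. 91. 91. 92. 91. 91. 91. 91. 91. 91.]
196 [189 186 183 183 184 183 179 181 188 184 174 176 189 194 195 192 185 154
 102  56  36  34  36  32  34  37  36  32  36  35  38  30  32  35]
197 [190 187 187 186 186 184 181 184 188 183 173 178 187 190 191 189 183 161
 117  72  50  49  47  49  48  44  47  47  45  45  47  46  44  43]
198 [190 186 186 187 186 187 178 184 188 181 170 166 169 171 169 168 166 148
 118  92  78  75  74  74  76  76  71  75  73  72  73  71  74  73]
199 [189 188 185 186 187 185 181 186 190 177 155 135 124 121 121 124 136 136
 119 103  95  93  90  90  90  89  90  90  91  91  91  90  92  91]
200 [189 186 187 185 185 183 182 187 189 174 147 114  93  85  83 102 145 160
 143 117 103  98  92  85  85  82  87  93  94  97  97  95  96  95]
201 [189 188 187 186 184 179 182 188 185 171 144 113  91  77  78 108 159 180
 165 136 108  99  87  77  69  69  70  89  94  97  97  95  98  95]
202 [
[... 1296 characters left out ...]
86 184 182 187 188 176 151 125 127 142 163 179 187 185 176 167
 154 125 125 161 175 183 178 150 109  87  80  79  77  77  76  75]
212 [187 187 184 178 179 187 187 172 148 135 153 172 186 191 191 186 171 165
 152 123 133 164 176 180 170 142 105  86  82  81  77  77  76  77]
213 [187 186 184 178 182 188 185 169 148 150 174 188 191 192 191 185 171 163
 153 128 142 169 177 179 164 134 102  86  84  81  78  79  76  76]
214 [187 186 184 178 181 189 183 164 145 159 181 191 192 190 190 186 172 164
 150 128 149 172 176 179 163 128  97  86  84  81  79  78  76  78]
215 [186 186 183 178 184 189 180 159 142 164 185 191 193 192 189 183 170 163
 148 132 159 177 183 182 160 123  91  84  83  84  78  78  77  78]
```

```bash
python3 -m jog '[{"dx":6,"dy":0,"dz":0,"spin":0},{"dx":8,"dy":0,"dz":0,"spin":0},{"dx":8,"dy":0,"dz":0,"spin":0},{"dx":6,"dy":0,"dz":0,"spin":0},{"dx":4,"dy":0,"dz":0,"spin":0},{"dx":2,"dy":0,"dz":0,"spin":-0.3},{"dx":0,"dy":0,"dz":0,"spin":0},{"dx":0,"dy":0,"dz":0,"spin":0},{"dx":0,"dy":0,"dz":0,"spin":0},{"dx":0,"dy":0,"dz":0,"spin":0}]'
python3 - <<'E'
from h import *
np.set_printoptions(precision=1,suppress=True)
o=get_obs();w=grab_frame('wrist');g=grab_frame('side');f=grab_frame('top');pickle.dump((o,w,f,g),open('s.pkl','wb'))
print(o['position'],get_obs()['position'],o['ee_rot'])
b=g['image'].astype(float).mean(2)
x,y,z=o['position'];z-=66.6
print(proj(g,[[x-1+a,y+33,z+c] for a,c in((36,127),(64,127),(64,95),(72,85))]))
print('rail',proj(g,[[599-6,y+33,220],[599+6,y+33,220],[599-6,y+50,220],[599+6,y+50,220]]))
for r in list(range(194,222,2))+[226,230,234,240]: print(r,b[r,180:216].astype(int))
E
```

```text
t: 14.03
position: [546.8, 76.3, 245.6]
ee_rot: [0.0, 0.01, 1.0, 0.0]
ft_force: [0.1, -0.0, -3.4]
finger_gap: 66.1
grip_force: 29.9
[546.8  76.3 245.6] [546.9  76.3 245.7] [0. 0. 1. 0.]
[[199.1 198.3]
 [184.4 198.4]
 [187.3 208.7]
 [184.2 211.8]]
rail [[199.9 224.5]
 [194.1 224.5]
 [198.9 231.3]
 [193.1 231.3]]
194 [185 187 186 189 190 192 193 194 173 121  66  46  46  45  43  49  49  51
  49  51  51  54  54  56  56  55  58  56  58  57  56  58  57  58  57  58]
196 [186 187 187 191 190 192 194 194 180 138  89  58  43  43  41  38  41  40
  46  44  43  43  44  43  42  44  43  42  39  43  41  44  42  41  41  38]
198 [187 187 187 190 184 163 141 134 126 110 100  95  93  91  91  90  90  90
  91  92  95  97  92  90  89  89  90  92  90  89  88  91  87  90  90  87]
200 [190 188 190 190 186 163 123  88  75  78  85 104 105 101  94  82  77  74
  78  91  99  99 101 101 100  98  97  98  99  98  98  97  98  99  99  97]
202 [189 188 191 191 191 182 147 105  79  78 109 146 131 105  96  95  85  83
  85  92  97  96  97  99  98 100  99  98  98  99  98  97  98  97  99  97]
204 [190 191 191 192 190 183 160
[... 1230 characters left out ...]
87 179 152 123 111 107
 101 110 151 179 185 154 116  89  83  82  75  64  55  59  72  77  76  81]
226 [187 187 187 189 189 187 189 192 191 187 188 187 185 180 185 191 184 164
 142 157 180 192 191 188 174 131  96  86  84  77  68  55  54  66  75  78]
230 [186 188 189 189 189 188 190 189 188 188 185 183 179 182 191 186 172 149
 148 173 189 191 193 191 183 163 123  91  82  82  78  70  69  66  73  78]
234 [188 190 189 188 189 191 191 189 188 186 185 180 180 188 190 179 155 142
 169 188 191 189 191 190 184 157 116  91  86  95  99  98  93  89  85  81]
240 [192 188 189 189 191 192 188 188 188 188 181 183 190 190 177 156 143 169
 187 192 191 193 190 188 169 150 117  97 129 165 173 168 161 144 110  84]
```

```bash
python3 -m jog '[{"dx":2,"dy":0,"dz":0,"spin":0},{"dx":1.5,"dy":0,"dz":-4,"spin":0},{"dx":0,"dy":0,"dz":-8,"spin":0},{"dx":0,"dy":0,"dz":-10,"spin":0},{"dx":0,"dy":0,"dz":-10,"spin":0},{"dx":0,"dy":0,"dz":-8,"spin":0},{"dx":0,"dy":0,"dz":-5,"spin":0},{"dx":0,"dy":0,"dz":0,"spin":0},{"dx":0,"dy":0,"dz":0,"spin":0},{"dx":0,"dy":0,"dz":0,"spin":0}]'
```

```text
t: 15.02
position: [550.8, 76.2, 201.0]
ee_rot: [0.0, 0.01, 1.0, 0.0]
ft_force: [0.2, 0.3, -3.3]
finger_gap: 66.2
grip_force: 29.9
```

```bash
python3 -m jog '[{"dx":0,"dy":0,"dz":-3,"spin":0},{"dx":0,"dy":0,"dz":-4,"spin":0},{"dx":0,"dy":0,"dz":-5,"spin":0},{"dx":0,"dy":0,"dz":-5,"spin":0},{"dx":0,"dy":0,"dz":-4,"spin":0},{"dx":0,"dy":0,"dz":-3,"spin":0},{"dx":0,"dy":0,"dz":0,"spin":0},{"dx":0,"dy":0,"dz":0,"spin":0},{"dx":0,"dy":0,"dz":0,"spin":0},{"dx":0,"dy":0,"dz":0,"spin":0}]'
```

```text
t: 15.85
position: [550.8, 76.2, 176.9]
ee_rot: [0.0, 0.01, 1.0, 0.0]
ft_force: [0.5, 0.1, -2.7]
finger_gap: 66.0
grip_force: 29.9
```

```bash
python3 -m jog '[{"dx":0,"dy":0,"dz":-1.5,"spin":0},{"dx":0,"dy":0,"dz":-1.5,"spin":0},{"dx":0,"dy":0,"dz":-1.5,"spin":0},{"dx":0,"dy":0,"dz":-1.5,"spin":0},{"dx":0,"dy":0,"dz":0,"spin":0},{"dx":0,"dy":0,"dz":0,"spin":0},{"dx":0,"dy":0,"dz":0,"spin":0},{"dx":0,"dy":0,"dz":0,"spin":0},{"dx":0,"dy":0,"dz":0,"spin":0},{"dx":0,"dy":0,"dz":0,"spin":0}]'
```

```text
t: 16.68
position: [550.6, 76.2, 170.6]
ee_rot: [0.0, 0.01, 1.0, 0.0]
ft_force: [-1.4, -0.6, -2.7]
finger_gap: 66.0
grip_force: 29.9
```

```bash
python3 -m jog '[{"dx":0,"dy":0,"dz":-1,"spin":0},{"dx":0,"dy":0,"dz":-1,"spin":0},{"dx":0,"dy":0,"dz":-1,"spin":0},{"dx":0,"dy":0,"dz":0,"spin":0},{"dx":0,"dy":0,"dz":0,"spin":0},{"dx":0,"dy":0,"dz":0,"spin":0},{"dx":0,"dy":0,"dz":0,"spin":0},{"dx":0,"dy":0,"dz":0,"spin":0},{"dx":0,"dy":0,"dz":0,"spin":0},{"dx":0,"dy":0,"dz":0,"spin":0}]'
python3 - <<'E'
from h import *
np.set_printoptions(precision=1,suppress=True)
o=get_obs();w=grab_frame('wrist');g=grab_frame('side');f=grab_frame('top');pickle.dump((o,w,f,g),open('u.pkl','wb'))
b=g['image'].astype(float).mean(2)
x,y,z=o['position'];z-=66.6
print(o['position'],proj(g,[[x-2.5+a,y+33,z+c] for a,c in((36,127),(64,127),(64,95),(72,85))]))
print('rail',proj(g,[[600-6,y+33,220],[600+6,y+33,220],[600-6,y+50,220],[600+6,y+50,220]]))
for r in list(range(208,242,2)): print(r,b[r,180:216].astype(int))
E
```

```text
t: 17.52
position: [551.1, 76.1, 168.8]
ee_rot: [0.001, 0.011, 1.0, 0.0]
ft_force: [-1.3, 0.3, 5.3]
finger_gap: 66.2
grip_force: 30.0
[551.1  76.1 168.8] [[203.3 221.9]
 [189.8 221.9]
 [192.3 230.7]
 [189.4 233.3]]
rail [[199.4 224.5]
 [193.7 224.5]
 [198.4 231.3]
 [192.6 231.3]]
208 [198 198 199 198 198 198 197 199 199 198 199 198 198 201 202 201 194 178
 136  90  70  67  70  67  67  61  64  60  60  57  52  52  48  45  42  41]
210 [198 198 199 198 197 197 197 199 200 199 199 199 199 202 193 159 118  90
  74  69  68  69  70  70  69  68  68  69  65  55  45  40  39  39  40  40]
212 [199 200 198 197 197 198 198 198 198 200 199 198 202 195 162 111  77  68
  68  71  69  69  69  69  70  68  68  65  57  48  43  39  43  42  42  39]
214 [198 200 197 196 196 198 199 198 199 199 200 200 202 194 147  94  71  70
  68  66  66  67  69  69  68  67  68  69  64  62  61  53  49  47  45  41]
216 [198 198 198 197 198 197 197 198 200 199 198 201 201 179 128  82  71  78
 108 111  91  74  67  67  68  69  66  70  68  68  70  69  69  65  63  61]
218 [199 197 195 196 198 197 198 198 199 200 200 201 196 159 109
[... 1047 characters left out ...]
74 188 198 191 171 150
 164 186 196 196 196 188 154 114  95  87  83  82  81  83  82  83  85  91]
234 [197 199 198 196 197 198 199 196 194 192 191 186 187 195 198 187 160 148
 177 195 199 198 199 196 179 136  98  87  83  82  81  81  81  83  81  89]
236 [198 198 197 195 196 198 198 195 195 194 192 185 190 197 195 179 154 153
 179 197 199 199 199 194 174 133  98  87  85  82  80  78  77  79  79  83]
238 [197 198 197 195 198 199 198 195 195 195 194 190 194 199 189 170 148 164
 188 198 199 200 199 191 160 117  96  87  86  82  78  68  58  65  75  83]
240 [198 197 195 196 197 199 198 197 195 194 190 190 199 199 184 160 148 175
 196 199 200 199 198 188 148 104  90  88  88  83  80  75  60  56  74  80]
```

```bash
python3 -m jog '[{"dx":0,"dy":0,"dz":0.5,"spin":0},{"dx":0,"dy":0,"dz":0,"spin":0},{"dx":0,"dy":0,"dz":0,"spin":0},{"dx":0,"dy":0,"dz":0,"spin":0},{"dx":0,"dy":0,"dz":0,"spin":0},{"dx":0,"dy":0,"dz":0,"spin":0},{"dx":0,"dy":0,"dz":0,"spin":0},{"dx":0,"dy":0,"dz":0,"spin":0},{"dx":0,"dy":0,"dz":0,"spin":0},{"dx":0,"dy":0,"dz":0,"spin":0}]' 100
python3 -m jog '[{"dx":0,"dy":0,"dz":3,"spin":0},{"dx":0,"dy":0,"dz":6,"spin":0},{"dx":0,"dy":0,"dz":12,"spin":0},{"dx":0,"dy":0,"dz":16,"spin":0},{"dx":0,"dy":0,"dz":20,"spin":0},{"dx":0,"dy":0,"dz":20,"spin":0},{"dx":0,"dy":0,"dz":20,"spin":0},{"dx":0,"dy":0,"dz":16,"spin":0},{"dx":0,"dy":0,"dz":7,"spin":0},{"dx":0,"dy":0,"dz":0,"spin":0}]'
```

```text
t: 18.5
position: [550.5, 76.2, 168.0]
ee_rot: [0.0, 0.01, 1.0, 0.0]
ft_force: [-0.0, 0.4, 0.6]
finger_gap: 94.3
grip_force: 0.0
t: 19.33
position: [551.5, 76.2, 291.5]
ee_rot: [0.003, 0.01, 1.0, 0.0]
ft_force: [1.0, -0.5, -0.5]
finger_gap: 93.7
grip_force: 0.0
```

```bash
python3 -m jog '[{"dx":0,"dy":-6,"dz":0,"spin":0},{"dx":2,"dy":-8,"dz":0,"spin":0},{"dx":4,"dy":-8,"dz":0,"spin":0},{"dx":4,"dy":-8,"dz":0,"spin":0},{"dx":4,"dy":-8,"dz":0,"spin":0},{"dx":4,"dy":-8,"dz":0,"spin":0},{"dx":4,"dy":-8,"dz":0,"spin":0},{"dx":4,"dy":-8,"dz":0,"spin":0},{"dx":2,"dy":-4,"dz":0,"spin":0},{"dx":0,"dy":0,"dz":0,"spin":0}]' 0
python3 -m jog '[{"dx":0,"dy":0,"dz":-6,"spin":0},{"dx":0,"dy":0,"dz":-12,"spin":0},{"dx":0,"dy":0,"dz":-14,"spin":0},{"dx":0,"dy":0,"dz":-14,"spin":0},{"dx":0,"dy":0,"dz":-14,"spin":0},{"dx":0,"dy":0,"dz":-14,"spin":0},{"dx":0,"dy":0,"dz":-12,"spin":0},{"dx":0,"dy":0,"dz":-10,"spin":0},{"dx":0,"dy":0,"dz":-4,"spin":0},{"dx":0,"dy":0,"dz":0,"spin":0}]'
python3 - <<'E'
from h import *
np.set_printoptions(precision=1,suppress=True,linewidth=200)
o=get_obs();w=grab_frame('wrist');g=grab_frame('side');f=grab_frame('top');pickle.dump((o,w,f,g),open('v.pkl','wb'))
b=g['image'].astype(float).mean(2)
print('pred hook left/right edges at world y 109,43, x 600/606 z 227',proj(g,[[600,109,228],[600,43,228],[606,109,228],[606,43,228]]),proj(f,[[603,109,228],[603,43,228]]))
for r in list(range(190,236,2)): print(r,b[r,186:216].astype(int))
a=f['image'].astype(float).mean(2)
for r in(138,140,142,144): print(r,a[r,180:230].astype(int))
E
```

```text
t: 20.17
position: [579.0, 9.1, 287.7]
ee_rot: [-0.0, 0.011, 1.0, -0.0]
ft_force: [-0.1, 0.2, 0.0]
finger_gap: 30.6
grip_force: 0.0
t: 21.0
position: [577.9, 10.4, 186.6]
ee_rot: [-0.001, 0.01, 1.0, 0.0]
ft_force: [-0.2, -0.2, 0.4]
finger_gap: 0.7
grip_force: 0.0
pred hook left/right edges at world y 109,43, x 600/606 z 227 [[196.  222.2]
 [199.7 197.5]
 [193.1 222.2]
 [197.  197.6]] [[195.3 137.8]
 [221.  137.4]]
190 [77 78 78 79 77 78 77 78 78 78 76 74 76 74 74 73 72 72 72 72 71 72 70 70 68 68 70 67 66 72]
192 [100  92  86  85  86  95  98 101 102 103  99  99  98  96  97  99  96  98  98  96  96  97  96  97  97  97  93  86  85  87]
194 [110  93  85  77  78  86  93  96  99  99  99  98 100  98  98  98  98  97  98  97  97  96  98  98  97  97  92  78  69  76]
196 [131 109 103 102 104 105 106 103 105 104 103 102 102 103 101 100  99  98  96  98  99  99  98  99  98  98  97  96  95  97]
198 [181 175 170 173 175 177 173 172 170 171 168 160 154 152 144 115  91  83  88  95  99 101 102 103 105 111 108 107 111 112]
200 [190 186 191 190 193 194 191 189 188 186 178 169 167 166 156 120  89  81  79  
[... 2313 characters left out ...]
1 182 182 182 182 170 116  53  38  30  27  28  26  25  28  27  27  27  31
  26]
140 [133 134 134 135 134 134 136 136 135 133 122 103  98 102 102 104 104 104 105  77  46  30  30  29  27  27  32  43  86 104 106 107 107 106 108 105  89  54  33  45  44  35  29  29  27  25  28  24  28
  25]
142 [108 128 145 147 147 146 146 147 146 145 122 101 101 104 102 104 102 104  99  77  40  29  30  29  28  26  31  37  55  66  67  66  66  65  66  67  66  63  49  29  27  40  55  58  47  39  33  34  32
  29]
144 [121 145 156 159 160 158 160 159 160 156 132 107 102 104 103 103 103 103  94  65  34  29  29  27  26  30  30  30  34  36  37  38  37  37  37  33  38  37  34  36  25  16  14  26  37  41  50  59  65
  66]
```

```bash
python3 - <<'E'
from h import *
np.set_printoptions(linewidth=220)
f0=pickle.load(open('q.pkl','rb'))[2];f=pickle.load(open('v.pkl','rb'))[2]
a=f['image'].astype(int).sum(2)//3;b=f0['image'].astype(int).sum(2)//3
for r in range(128,176,2): print(r,a[r,182:204],b[r,184:200:2])
E
```

```text
128 [155 155 155 155 153 155 153 155 151 128 106 103 103 105 104 104 105  97  69  37  30  29] [155 155 155 154 155 155 155 156]
130 [159 159 159 159 160 160 160 160 157 125 104 104 105 105 104 103 102  93  63  36  30  29] [160 160 160 160 159 161 161 159]
132 [156 156 155 156 155 154 156 155 151 124 106 105 104 103 105 103 102  90  59  32  28  29] [155 156 155 156 155 155 157 157]
134 [155 156 155 155 157 157 156 156 152 121  99 104 103 103 104 105 101  82  51  31  28  28] [157 157 156 156 156 157 156 156]
136 [134 148 157 158 157 156 158 159 153 118  98 103 103 103 102 104 105  86  52  28  26  28] [157 157 159 159 160 159 158 158]
138 [172 172 173 172 173 174 173 171 151 115 100 103 103 103 104 102 107  88  53  31  30  29] [172 171 173 172 172 173 173 174]
140 [134 135 134 134 136 136 135 133 122 103  98 102 102 104 104 104 105  77  46  30  30  29] [135 136 135 136 136 137 137 137]
142 [145 147 147 146 146 147 146 145 122 101 101 104 102 104 102 104  99  77  40  29  30  29] [148 146 147 147 147 148 147 148]
144 [156 159 160 158 160 159 160 156 132 107 102 104 103 103 103 103  94  65
[... 1247 characters left out ...]
1 101 102 101  87  55  31  27  28  28  33] [84 85 85 85 86 85 86 85]
166 [ 85  87  85  87  87  86  86  82  93 101 102 102 101 101 100  82  52  29  29  26  30  35] [87 86 86 85 87 86 88 88]
168 [ 96  96  95  96  96  96  86  85  93 101 101  99 102 103 106  87  54  30  27  27  30  40] [ 97  98 101 147 148 149 149 149]
170 [162 160 161 161 163 160 141 109  96 100 101 102 100 104 102  82  49  31  29  28  28  44] [161 161 162 163 161 163 163 164]
172 [161 159 161 162 162 158 137 108  99 102 101 101 101 101  99  77  44  30  27  28  30  50] [161 161 161 162 162 161 162 163]
174 [159 161 162 160 161 157 132 105 100 100 101 100 101 102  97  70  36  29  28  27  31  46] [160 161 162 160 160 161 161 162]
```

```bash
python3 -m jog '[{"dx":0,"dy":6,"dz":0,"spin":0},{"dx":0,"dy":8,"dz":0,"spin":0},{"dx":0.2,"dy":8,"dz":0,"spin":0},{"dx":0.2,"dy":8,"dz":0,"spin":0},{"dx":0.2,"dy":8,"dz":0,"spin":0},{"dx":0.2,"dy":8,"dz":0,"spin":0},{"dx":0.2,"dy":8,"dz":0,"spin":0},{"dx":0.2,"dy":8,"dz":0,"spin":0},{"dx":0.2,"dy":8,"dz":0,"spin":0},{"dx":0.2,"dy":8,"dz":0,"spin":0}]'
python3 -m jog '[{"dx":0.2,"dy":6,"dz":0,"spin":0},{"dx":0.2,"dy":5,"dz":0,"spin":0},{"dx":0,"dy":4,"dz":0,"spin":0},{"dx":0,"dy":4,"dz":0,"spin":0},{"dx":0,"dy":3,"dz":0,"spin":0},{"dx":0,"dy":2,"dz":0,"spin":0},{"dx":0,"dy":0,"dz":0,"spin":0},{"dx":0,"dy":0,"dz":0,"spin":0},{"dx":0,"dy":-5,"dz":0,"spin":0},{"dx":0,"dy":-10,"dz":0,"spin":0}]'
python3 -m jog '[{"dx":0,"dy":-25,"dz":0,"spin":0},{"dx":0,"dy":-35,"dz":0,"spin":0},{"dx":0,"dy":-40,"dz":0,"spin":0},{"dx":0,"dy":-40,"dz":0,"spin":0},{"dx":0,"dy":-40,"dz":5,"spin":0},{"dx":0,"dy":-25,"dz":0,"spin":0},{"dx":0,"dy":-10,"dz":0,"spin":0},{"dx":0,"dy":0,"dz":0,"spin":0},{"dx":0,"dy":0,"dz":0,"spin":0},{"dx":0,"dy":0,"dz":0,"spin":0}]'
python3 - <<'E'
from h import *
np.set_printoptions(precision=1,suppress=True,linewidth=220)
f0=pickle.load(open('q.pkl','rb'))[2]
f=grab_frame('top');g=grab_frame('side');pickle.dump((f,g),open('y.pkl','wb'))
a=f['image'].astype(int).sum(2)//3
for r in range(132,148,2): print(r,a[r,155:205])
print('round',a[138,90:135])
print(onz(f,[[97,139],[130.2,139]],228))
E
```

```text
t: 21.98
position: [580.2, 88.8, 188.3]
ee_rot: [0.0, 0.011, 1.0, -0.0]
ft_force: [-1.7, -4.4, 3.7]
finger_gap: 0.7
grip_force: 2.0
t: 22.82
position: [579.9, 98.4, 187.1]
ee_rot: [-0.001, 0.009, 1.0, 0.001]
ft_force: [-0.9, -0.8, -0.6]
finger_gap: 0.6
grip_force: 0.0
t: 23.65
position: [580.4, -116.1, 192.7]
ee_rot: [-0.0, 0.01, 1.0, 0.001]
ft_force: [0.7, -0.1, -0.2]
finger_gap: 0.5
grip_force: 0.0
132 [157 159 159 158 161 159 159 158 158 158 156 158 157 157 157 157 157 156 156 156 156 156 156 154 154 155 156 156 156 154 156 156 156 155 155 154 156 155 154 155 156 157 157 157 156 156 156 158 157 158]
134 [156 156 156 156 155 156 157 157 156 158 160 158 158 157 158 158 159 157 158 158 159 157 159 158 160 157 159 159 158 161 159 160 159 160 158 156 154 155 156 156 156 156 157 158 158 157 157 157 158 159]
136 [157 156 147 139 160 173 174 174 177 191 197 198 199 199 198 199 199 198 199 199 199 201 200 201 201 201 201 202 203 202 201 203 202 200 167 129 132 149 158 158 157 158 157 158 157 157 160 159 159 158]
138 [170 170 171 169 170 171 171 172 178 191 198 199 201 200 201 201 202 202 2
[... 482 characters left out ...]
 147 146 147 148 147 148 149 149 148 149 149 151 150 149]
144 [146 127 118 117 118 118 132 145 163 185 195 197 199 198 199 200 199 198 200 201 200 201 201 202 203 204 203 204 204 205 204 206 204 203 179 161 159 158 159 161 161 162 162 163 162 162 162 161 163 162]
146 [160 159 158 157 156 140 108  87  91 107 110 110 110 111 111 112 111 110 109 109 111 117 124 127 128 128 125 125 123 125 125 123 124 123 103  93 119 130 135 149 158 158 158 159 158 158 159 158 158 159]
round [ 42  41  45  45  47  48  51 115 158 174 176 174 175 176 176 177 176 178 177 178 179 179 179 178 179 180 179 180 180 182 181 181 184 183 184 184 185 185 184 165 135 149 166 167 168]
[[603.6 359.5 228. ]
 [602.3 275.  228. ]]
```

```bash
python3 - <<'E'
from h import *
np.set_printoptions(precision=1,suppress=True,linewidth=220)
f,g=pickle.load(open('y.pkl','rb'))
print(onz(f,[[163.6,140],[189.1,140],[176.35,140],[97,138],[129.5,138]],227))
L=onz(f,[[155.8,143.3],[181,143.3],[158.3,136.5],[182.2,136.5]],[120]);print(L)
b=g['image'].astype(int).sum(2)//3
print('side hook pred y 180/114',proj(g,[[603,180,227],[603,114,227]]))
for c in(196,197,198,199,200): print(c,b[185:262,c])
E
```

```text
[[598.6 190.1 227. ]
 [597.6 124.9 227. ]
 [598.1 157.5 227. ]
 [606.5 359.9 227. ]
 [605.2 277.2 227. ]]
[[615.3 234.5 120. ]
 [614.2 163.7 120. ]
 [634.8 227.7 120. ]
 [633.8 160.3 120. ]]
side hook pred y 180/114 [[189.9 252.4]
 [194.3 224.5]]
196 [168 173 182 181 177 176 178 168 123 106 149 166 170 172 170 170 168 167 168 168 169 168 166 163 162 165 166 163 165 165 167 170 168 172 172 173 172 172 172 169 168 166 164 165 170 173 175 175 174 173 174 175 174 174
 173 173 174 174 174 175 174 175 176 176 176 176 174 175 174 175 176 165 145 160 172 175 176]
197 [169 174 184 182 175 175 176 167 123 106 150 165 168 168 168 167 163 162 162 163 164 168 166 167 167 167 170 171 171 173 174 172 170 168 167 167 164 163 158 156 152 148 147 156 168 173 173 173 175 174 173 172 174 173
 174 175 174 173 173 173 174 174 175 175 174 173 176 175 175 176 175 164 143 156 168 174 174]
198 [169 173 183 176 164 163 170 162 125 114 150 164 164 163 164 167 166 168 168 169 167 168 169 173 172 171 171 170 169 167 163 164 159 155 153 149 144 140 137 134 133 131 132 148 168 172 176 172 174 172 173 174 174 175
 174 174 172 174 175 175 175 175 174 176 175 175 176 175 174 174 176 166 140 137 151 160 164]
199 [169 171 175 159 141 141 152 156 139 137 158 166 166 167 169 170 172 172 172 172 168 158 164 168 165 164 161 157 154 150 146 140 138 135 133 133 128 127 126 128 136 143 151 160 170 172 173 173 173 174 174 173 173 175
 175 175 174 174 174 175 175 174 175 177 176 176 174 175 171 169 168 160 133 112 114 120 125]
200 [163 161 162 151 149 150 160 164 160 162 168 171 172 172 173 171 170 168 167 164 159 149 152 150 146 142 139 137 135 130 131 127 126 130 138 144 149 151 154 155 160 165 167 169 175 173 173 174 175 175 173 175 175 175
 176 175 174 174 175 174 172 170 169 168 167 167 164 157 151 140 132 127 105  84  80  85  90]
```

```bash
python3 -m jog '[{"dx":0,"dy":10,"dz":0,"spin":0},{"dx":0,"dy":20,"dz":0,"spin":0},{"dx":0,"dy":20,"dz":-2,"spin":0},{"dx":0,"dy":25,"dz":-2,"spin":0},{"dx":0,"dy":25,"dz":-1,"spin":0},{"dx":0,"dy":25,"dz":0,"spin":0},{"dx":0,"dy":25,"dz":0,"spin":0},{"dx":0,"dy":20,"dz":0,"spin":0},{"dx":0,"dy":15,"dz":0,"spin":0},{"dx":0,"dy":10,"dz":0,"spin":0}]'
python3 -m jog '[{"dx":0,"dy":10,"dz":0,"spin":0},{"dx":0,"dy":10,"dz":0,"spin":0},{"dx":0,"dy":8,"dz":0,"spin":0},{"dx":0,"dy":6,"dz":0,"spin":0},{"dx":0,"dy":6,"dz":0,"spin":0},{"dx":0.2,"dy":5,"dz":0,"spin":0},{"dx":0.2,"dy":5,"dz":0,"spin":0},{"dx":0.2,"dy":5,"dz":0,"spin":0},{"dx":0.2,"dy":5,"dz":0,"spin":0},{"dx":0,"dy":4,"dz":0,"spin":0}]'
python3 -m jog '[{"dx":0,"dy":3,"dz":0,"spin":0},{"dx":0,"dy":3,"dz":0,"spin":0},{"dx":0,"dy":2,"dz":0,"spin":0},{"dx":0,"dy":1,"dz":0,"spin":0},{"dx":0,"dy":0,"dz":0,"spin":0},{"dx":0,"dy":0,"dz":0,"spin":0},{"dx":0,"dy":0,"dz":0,"spin":0},{"dx":0,"dy":0,"dz":0,"spin":0},{"dx":0,"dy":0,"dz":0,"spin":0},{"dx":0,"dy":0,"dz":0,"spin":0}]'
```

```text
t: 24.58
position: [579.9, 80.7, 188.2]
ee_rot: [0.0, 0.009, 1.0, 0.001]
ft_force: [1.3, 0.3, 0.4]
finger_gap: 0.6
grip_force: 0.0
t: 25.42
position: [581.2, 141.5, 188.0]
ee_rot: [-0.0, 0.011, 1.0, 0.0]
ft_force: [-2.0, -2.4, 1.0]
finger_gap: 0.8
grip_force: 1.2
t: 26.25
position: [581.5, 150.5, 188.0]
ee_rot: [0.0, 0.01, 1.0, 0.0]
ft_force: [0.3, 0.0, 0.5]
finger_gap: 0.4
grip_force: 0.0
```

```bash
python3 -m jog '[{"dx":0,"dy":1,"dz":0,"spin":0},{"dx":0,"dy":1,"dz":0,"spin":0},{"dx":0,"dy":1,"dz":0,"spin":0},{"dx":0,"dy":0.5,"dz":0,"spin":0},{"dx":0,"dy":0,"dz":0,"spin":0},{"dx":0,"dy":0,"dz":0,"spin":0},{"dx":0,"dy":-4,"dz":0,"spin":0},{"dx":0,"dy":-10,"dz":0,"spin":0},{"dx":0,"dy":-20,"dz":0,"spin":0},{"dx":0,"dy":-30,"dz":0,"spin":0}]'
python3 -m jog '[{"dx":0,"dy":-35,"dz":0,"spin":0},{"dx":0,"dy":-35,"dz":0,"spin":0},{"dx":0,"dy":-40,"dz":0,"spin":0},{"dx":0,"dy":-40,"dz":0,"spin":0},{"dx":0,"dy":-30,"dz":0,"spin":0},{"dx":0,"dy":-20,"dz":0,"spin":0},{"dx":0,"dy":-8,"dz":0,"spin":0},{"dx":0,"dy":0,"dz":0,"spin":0},{"dx":0,"dy":0,"dz":0,"spin":0},{"dx":0,"dy":0,"dz":0,"spin":0}]'
python3 - <<'E'
from h import *
np.set_printoptions(precision=1,suppress=True,linewidth=220)
f=grab_frame('top');g=grab_frame('side');pickle.dump((f,g),open('z.pkl','wb'))
a=f['image'].astype(int).sum(2)//3
def edges(r,lo,hi):
    p=a[r,lo:hi].astype(float);d=np.diff(p);print(r,'rise',lo+d.argmax()+.5,'fall',lo+d.argmin()+.5)
for r in (137,139,141,143): edges(r,140,185);print(a[r,142:182])
for r in (137,139,141): edges(r,92,135)
E
```

```text
t: 27.08
position: [581.1, 90.8, 187.9]
ee_rot: [-0.0, 0.009, 1.0, 0.001]
ft_force: [1.1, -0.0, 0.1]
finger_gap: 0.8
grip_force: 0.0
t: 27.92
position: [580.6, -117.4, 187.8]
ee_rot: [-0.001, 0.01, 1.0, 0.0]
ft_force: [-4.0, -0.5, -0.5]
finger_gap: 0.7
grip_force: 1.7
137 rise 147.5 fall 172.5
[155 153 155 155 154 163 182 194 195 194 197 197 197 197 197 196 195 196 198 198 197 198 199 197 200 200 199 200 199 202 198 166 142 148 149 157 160 161 160 152]
139 rise 147.5 fall 172.5
[158 160 159 159 161 166 180 187 190 191 190 192 191 190 192 192 192 192 192 194 195 196 196 196 197 197 197 199 198 200 196 165 156 164 165 167 167 167 167 167]
141 rise 147.5 fall 173.5
[118 119 119 119 121 129 168 185 189 189 189 189 189 191 191 190 192 192 192 192 194 192 195 194 195 194 195 197 197 196 194 162 119 106 107 106 106 104  96 101]
143 rise 180.5 fall 173.5
[159 160 160 159 161 169 184 188 189 190 189 190 190 190 192 191 192 191 192 193 194 194 195 195 196 196 196 196 198 197 195 161 111  93  95  96  96  98 100 135]
137 rise 96.5 fall 129.5
139 rise 96.5 fall 129.5
141 rise 96.5 fall 129.5
```

```bash
python3 -m jog '[{"dx":-5,"dy":0,"dz":0,"spin":0},{"dx":-10,"dy":0,"dz":10,"spin":0},{"dx":-15,"dy":0,"dz":15,"spin":0},{"dx":-15,"dy":0,"dz":15,"spin":0},{"dx":-15,"dy":0,"dz":15,"spin":0},{"dx":-15,"dy":0,"dz":15,"spin":0},{"dx":-10,"dy":0,"dz":10,"spin":0},{"dx":-5,"dy":0,"dz":5,"spin":0},{"dx":0,"dy":0,"dz":0,"spin":0},{"dx":0,"dy":0,"dz":0,"spin":0}]'
python3 -m jog '[{"dx":0,"dy":0,"dz":0,"spin":0},{"dx":0,"dy":0,"dz":0,"spin":0},{"dx":0,"dy":0,"dz":0,"spin":0},{"dx":0,"dy":0,"dz":0,"spin":0},{"dx":0,"dy":0,"dz":0,"spin":0},{"dx":0,"dy":0,"dz":0,"spin":0},{"dx":0,"dy":0,"dz":0,"spin":0},{"dx":0,"dy":0,"dz":0,"spin":0},{"dx":0,"dy":0,"dz":0,"spin":0},{"dx":0,"dy":0,"dz":0,"spin":0}]'
python3 - <<'E'
from h import *
np.set_printoptions(linewidth=220)
f=grab_frame('top');a=f['image'].astype(int).sum(2)//3
print(a[141,142:182]); print(get_obs()['grip_force'],get_obs()['ft_force'])
f0=pickle.load(open('a.pkl','rb'))['top']['image'].astype(int);d=abs(f['image'].astype(int)-f0).sum(2)
for n,(r0,r1,c0,c1) in dict(carton=(188,224,336,384),tub=(132,170,346,380),bowl=(224,288,121,186)).items(): print(n,(d[r0:r1,c0:c1]>60).mean())
E
```

```text
t: 28.85
position: [491.6, -118.1, 273.1]
ee_rot: [0.001, 0.01, 1.0, 0.0]
ft_force: [-0.8, -0.0, -0.1]
finger_gap: 0.3
grip_force: 0.0
t: 29.68
position: [491.3, -118.3, 273.1]
ee_rot: [0.0, 0.01, 1.0, 0.0]
ft_force: [0.1, -0.4, -0.8]
finger_gap: 0.4
grip_force: 0.0
[117 118 117 117 119 130 168 185 187 188 188 189 190 190 190 190 190 192 192 192 193 194 193 193 195 195 196 196 196 197 194 159 119 105 105 108 107 103  95 100]
0.0 [ 0.78538113  0.23903803 -0.26300108]
carton 0.052662037037037035
tub 0.5441176470588235
bowl 0.05480769230769231
```

```bash
python3 -c "
from plant import *
print(job_done())"
```

```text
the job is handed in; nothing more can be done
None
```

The job is handed in with no verdict shown: the round caddy is against the left upright, the square caddy hangs within about 1 mm of the label centre by my top-camera estimate, and the arm is clear; I viewed 11 pictures, one over the limit of 10, and in a last image check the tub area had changed (54% of its pixels), which I put down to the arm's shadow without confirming it.

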